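# Check the sprung pickup of an upturned model shunter with a push gauge

### The job

Two model railway vehicles lie upside down in tilting wooden cradles; the shunter is the one with a round sprung brass stud in the middle of its underside. Lift the push gauge out of its block by its square body and gently press its tip on the middle of that stud, the gauge in line with the stud (square to the tilted underside, not simply vertical), until the stud is pressed in about half of its travel and never all the way. Finish while holding it pressed like that, still and in the gripper, and leave the wagon, the shunter's tilt and the things lying about as they are.

Things in the scene. Friction and masses are not known exactly. Their poses are not given: they have to be found in the camera images.
- gauge: Rigid push gauge, 126 mm, about 90 g: steel spindle (8 mm diameter, blunt tip) from z = 0 to 45 mm, square aluminium body 26 x 26 mm from 45 to 120 mm, small cap. Origin at the tip, z from tip to cap, x and y square to the body's sides. Starts upright in the block, tip 5 mm above the table, body resting on the block. Grip the body from above by two facing sides, 80 to 100 mm above the tip.
- holder: Wooden block for the gauge, 70 x 70 x 50 mm, fixed to the table, with an upright through hole of 15 mm in the middle. Origin under its centre, x and y along its sides.
- loco_cradle: Fixed plywood cradle: base 120 (x) x 230 (y) mm, cheeks 97 mm high at its y ends carry a tray pivoted about y, 85 mm above the table. In it the upturned shunter, 188 mm along y, 60 wide. In the tray's frame the underside is 34 mm above the pivot, the wheel tops (pairs at y = -55 and 55 mm) about 51. Origin under the base's centre.
- loco_tilt (a joint): Tilt of the shunter's tray about the cradle's y axis, rad: 0 when the underside is level; positive when the underside leans over to the cradle's -x side (roughly towards the robot). Stiff friction (1.5 N m) holds it where it is.
- stud (a joint): How far the shunter's brass stud is pressed in, m: 0 free, 0.010 all the way down. Spring: about 0.5 N to start it, about 3 N at half travel (0.005), 5.5 N at the end.
- stud_top (a point): Centre of the top face of the brass stud (18 mm diameter, 14 mm proud of the middle of the shunter's underside, 48 mm above the tray's pivot when free). z points out of the stud along its axis, x and y lie in its face. It moves with the stud when pressed.
- wagon_cradle: An equal cradle with an equal-sized upturned goods wagon that has no stud, only a flat steel ballast plate (30 x 50 x 6 mm) in the middle of its underside. To be left alone. Origin under the base's centre, axes as for the other cradle.
- bottle: Closed green drinks bottle, 60 mm diameter, 160 mm high, standing on the table; a bystander. Origin under its centre.
- jar: Small clear jar with a steel lid, 40 mm diameter, 50 mm high, standing between the cradles; a bystander. Origin under its centre.
- partsbox: Open cardboard parts box, 100 x 140 x 35 mm; a bystander. Origin under its centre.
Not all that is in view belongs to the job. There is more than one size of the gauge; the one meant has the size given above. Of the things that look like the holder, take the one that is farthest to the robot's right at the start.

How it is judged:
By the outcome, as a careful person would: the job done as asked, in the order asked, and still so for the second after the job is handed in, while the arm keeps its last pose, push and grip.
It also fails if it takes over 35 s, if anything falls off the work surface, if the arm or the gripper's body presses on something with over 40 N, if the wrist force passes 120 N, or if a joint passes its speed limit or range.

### The arm

A 6-joint arm with a two-finger parallel gripper is mounted at the origin on the work surface. World frame = base frame: x ahead of the robot, y to its left, z up, the work surface at z = 0. Lengths are in m, angles in degrees, forces in N, time in s.
With the tool pointing down it reaches from about 0.4 to 0.825 m from the base axis. Payload 7 kg.
Tool frame: the origin (TCP) lies between the finger pads; the fingertips stand 19 mm ahead of it and the grasp point (between the pads) is the TCP; z points along the fingers, y is the line along which they close (so a half turn about z gives the same grasp; the last joint's range is limited). The gripper opens to 88 mm and grips with 3 to 60 N. Pads are 19 mm wide; open, the fingers measure 130 mm over their backs; the gripper's body (78 mm by 193 mm) begins 47 mm behind the grasp point.
Start: joints at [16.507, 20.546, 0.682, 0, -70.136, -16.507], TCP at [0.675, -0, 0.246] pointing down, gripper open.
Joint ranges: [-176.03, 176.03], [-82.01, 121.73], [-58.28, 71.71], [-173.87, 95.51], [-174.79, -0.11], [-173.66, 173.66]. Speed limits (degrees/s): [136.94, 136.94, 172.46, 180, 180, 180].

### API

Orientations are given as [roll, pitch, yaw] about the fixed x, y, z axes, in that order (R = Rz(yaw) Ry(pitch) Rx(roll)).
In Python, from plant import r gives the robot as it stands. The module is installed in compiled form; this text tells all that it offers.
- The arm moves only by the shell command python3 -m pendant 'ROWS' [OPENING] [FORCE]. ROWS is JSON, a list of rows, each a list of 6 numbers: the shift along the tool's x, y, z in mm, then the turn, a rotation vector about the tool's x, y, z in rad. In form: [[tx, ty, tz, wx, wy, wz], ...]. A call has 1 to 20 rows; each row is the pose to reach, as a shift and turn from the pose commanded when the call began, along the tool's axes at that moment; what a row does not reach only later rows make up. A row lasts 1/8 s, in which the tool goes at most 62.5 mm and 10.7 degrees, less where a joint would pass 70% of its speed; a pose out of reach is approached as far as the arm can. A call with a gripper value outside its range is refused whole. OPENING is the finger opening in mm, from 0 to 87.6, set as the call begins (- or left out, the last holds). The fingers move at their own pace and stop on an object; FORCE is the grip in N (left out, the last holds). Time passes only in rows, so rows that repeat a pose let the fingers close. It gives the time, the measured TCP pose, the force, the opening and the grip force at its end, in the units of the state.
- r.get_state(): the state, without advancing time (a new reading comes with each control period).
- r.capture(name): name is "scene" or "side" or "wrist"; returns the picture (420x560x3 uint8, red, green, blue); there is no depth.
- r.camera_params(name): a dict with "mtx" (3x3 intrinsics, pixels), "rvec" (rotation vector, rad) and "tvec" (3), from world to camera coordinates, as OpenCV has them; the wrist camera has in their place "mount" (4x4, takes a point from camera to tool coordinates, whose origin is the TCP and whose axes are the flange's). Camera axes: x right, y down, z forward; pixel columns grow to the right and rows downward; lengths in m; the calibration is good to about 2 mm. A picture is of the moment at which its call begins: read the wrist's pose just before it. camera_params takes no time and is no camera call.
- r.close_job(): hands the job in; it is judged then, once.
The state is a dict: "time_s": time; "joints": joint angles; "qd": joint speeds; "joint_torque": joint torques, N m; "tcp_pos": TCP position; "eef_rot": TCP orientation; "contact_force": force on the tool from outside, world axes, zero at the start; "moment": the same for the moment, N m; "gripper_width": finger opening in m; "gripper_force": force on a finger pad.
Only numpy, scipy, OpenCV 4.12 (cv2) and the standard library are available. Lean on these libraries where they do the work, as an engineer would, in place of code of your own. Each camera call takes 0.05 s, during which the arm holds its last target. There are 200 camera calls.

## Working session

There is one attempt and no reset: what is moved stays moved. The work goes in short steps, Python scripts to look and compute and a shell command to move; the robot and the scene stay as the last step left them, time stands still between calls to the robot, and variables do not carry over. Pictures are saved under pics/ and viewed, at most 10 in all, crops included, and the job is handed in when it is done.

```bash
mkdir -p pics
cat > h.py <<'E'
import numpy as np, cv2
from scipy.spatial.transform import Rotation as R
from plant import r
def cap(n,f):
    im=r.capture(n); cv2.imwrite(f,im[:,:,::-1]); return im
def cam(n):
    p=r.camera_params(n)
    if n=='wrist':
        s=r.get_state(); T=np.eye(4);T[:3,:3]=R.from_euler('xyz',s['eef_rot'],degrees=True).as_matrix();T[:3,3]=s['tcp_pos']
        W=np.linalg.inv(T@np.array(p['mount'])); return np.array(p['mtx']),W[:3,:3],W[:3,3]
    return np.array(p['mtx']),cv2.Rodrigues(np.array(p['rvec'],float))[0],np.array(p['tvec'],float).ravel()
def ray(c,u,v):
    K,A,t=c; d=A.T@np.linalg.solve(K,[u,v,1.]); return -A.T@t,d/np.linalg.norm(d)
def atz(c,u,v,z):
    o,d=ray(c,u,v); return o+d*(z-o[2])/d[2]
def proj(c,P):
    K,A,t=c; q=(np.atleast_2d(P)@A.T+t)@K.T; return q[:,:2]/q[:,2:]
def tri(*a):
    M=0;b=0
    for c,u,v in a:
        o,d=ray(c,u,v); Q=np.eye(3)-np.outer(d,d); M=M+Q; b=b+Q@o
    return np.linalg.solve(M,b)
E
python3 - <<'E'
from h import *
print(r.get_state())
a=cap('scene','pics/scene0.png');b=cap('side','pics/side0.png');np.save('w0.npy',[0])
cap('wrist','pics/wrist0.png')
for n in('scene','side','wrist'):
    K,A,t=cam(n);print(n,-A.T@t,A[2],K[0,0])
E
```

```text
{'time_s': 0.0, 'joints': array([ 1.65091964e+01,  2.05918528e+01,  6.32844521e-01, -2.01497448e-02,
       -7.01359263e+01, -1.65063657e+01]), 'qd': array([ 0.02246737, -0.0571656 ,  0.03056594, -0.01748138,  0.01786401,
       -0.04904331]), 'joint_torque': array([-8.00930356e-04, -5.82726967e+01,  2.93058443e+01,  6.99745238e+00,
        6.93249181e-03, -2.06530804e-04]), 'tcp_pos': array([6.74532890e-01, 2.75919555e-07, 2.44610799e-01]), 'eef_rot': array([ 1.79903596e+02, -8.81432887e-03, -9.00040242e+01]), 'contact_force': array([-0.53552123, -0.08146878,  0.26815672]), 'moment': array([-0.00820113, -0.02575676,  0.00446551]), 'gripper_force': 0.0, 'gripper_width': 0.08746042099886825}
scene [ 0.89583516 -0.57492068  0.83709766] [-0.36849731  0.59145136 -0.71721337] 437.77055033987654
side [ 0.0896017  -0.73217058  0.86334168] [ 0.35861974  0.66129936 -0.65884371] 431.2547960937989
wrist [ 0.67408492 -0.06761237  0.38430606] [-7.06605509e-04  2.48405009e-01 -9.68656003e-01] 343.9295412318966
```

View pics/scene0.png

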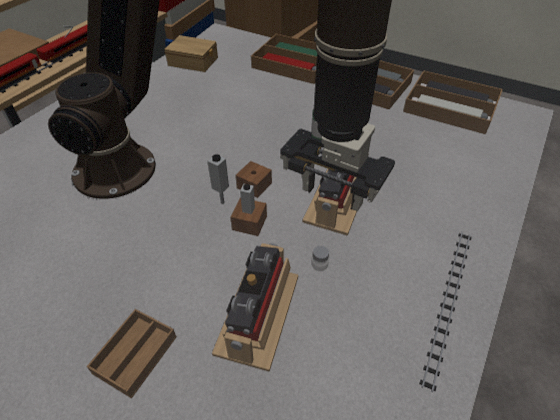

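View pics/side0.png

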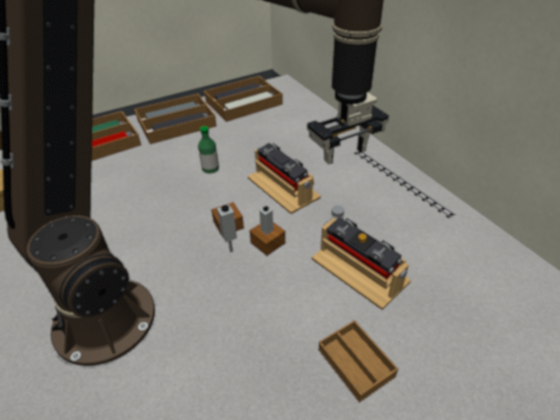

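Scene: two gauges, A (218,175) with bare spindle and B (247,200) in a block; two blocks at (254,180) and (249,215); shunter with brass stud at (252,279); wagon under the gripper at (335,190). Enlarging both views for measurement.

Run:
```python
from h import *
a=cv2.imread('pics/scene0.png');b=cv2.imread('pics/side0.png')
A=cv2.resize(a[145:240,195:285],None,fx=6,fy=6,interpolation=cv2.INTER_CUBIC)[:570,:400]
A=cv2.resize(a[145:240,200:275],(450,570),interpolation=cv2.INTER_CUBIC)
B=cv2.resize(b[195:260,205:290],(340,260),interpolation=cv2.INTER_CUBIC)
C=cv2.resize(b[215:305,310:415],(340,291),interpolation=cv2.INTER_CUBIC)
o=np.zeros((575,800,3),np.uint8);o[:570,:450]=A;o[:260,455:795]=B;o[270:561,455:795]=C
cv2.imwrite('pics/crop1.png',o)
o=cv2.resize(a[235:370,205:305],(592,800),interpolation=cv2.INTER_CUBIC)
cv2.imwrite('pics/crop2.png',cv2.resize(a[240:365,205:305],(480,600),interpolation=cv2.INTER_CUBIC))
s=cam('scene');d=cam('side')
print('tipA tri',tri((s,222,203),(d,231,250)))
print('capA',tri((s,217,157),(d,226,208)))
print('capB',tri((s,247,186),(d,266,209)))
print('stud',tri((s,252,279),(d,362,237)))
print('jar',tri((s,320,252),(d,338,210)))
```

```text
tipA tri [0.35062656 0.04566608 0.00419162]
capA [0.35265277 0.04671818 0.1587191 ]
capB [0.45168285 0.02427886 0.12770686]
stud [ 0.6017302  -0.18489906  0.12586733]
jar [ 0.66336426 -0.00546328  0.04903293]
```

View pics/crop1.png

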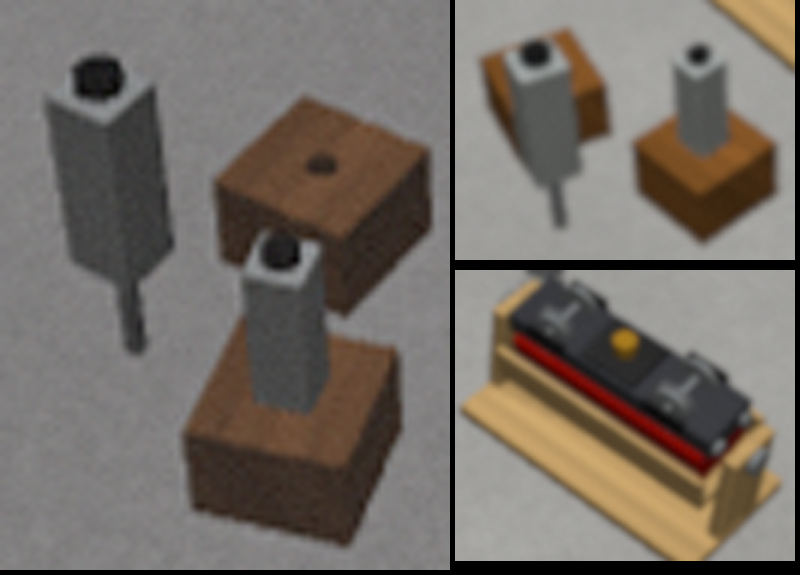

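View pics/crop2.png

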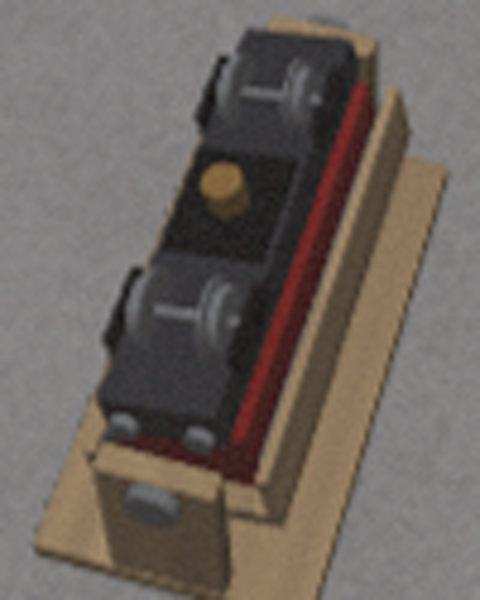

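View pics/wrist0.png

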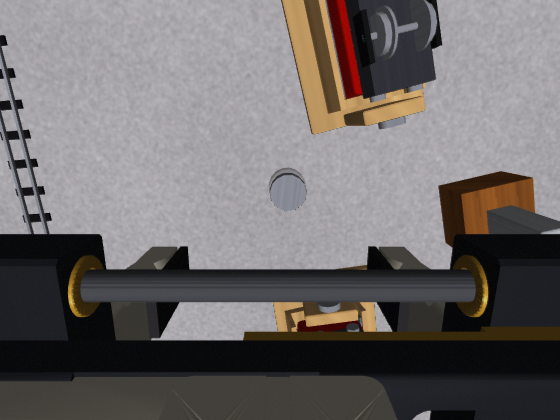

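A is the oversized gauge (36 mm body, cap at 0.159 m, stands alone). B's cap at 0.128 m and 26 mm body fit the gauge described, and its block (249,215) is the rightmost one. The wrist view shows the shunter's end at (370,100) and the jar at (288,190). I'll move the wrist camera above the shunter to measure stud and tilt.

```bash
python3 -m pendant '[[40,25,-30,0,0,0],[80,50,-55,0,0,0],[117,75,-55,0,0,0],[117,75,-55,0,0,0],[117,75,-55,0,0,0],[117,75,-55,0,0,0]]'
python3 - <<'E'
from h import *
c=cam('wrist');cap('wrist','pics/wrist1.png')
import pickle;pickle.dump(c,open('w1.pkl','wb'))
im=cv2.imread('pics/wrist1.png');cv2.imwrite('pics/wrist1c.png',cv2.resize(im[0:300,100:500],(800,600),interpolation=cv2.INTER_CUBIC))
E
```

```text
time_s: 0.9
tcp_pos: [0.6004, -0.1163, 0.3001]
eef_rot: [180.0, 0.0, -90.0]
contact_force: [0.4, 0.9, 0.6]
gripper_width: 0.0875
gripper_force: 0.0
```

View pics/wrist1c.png

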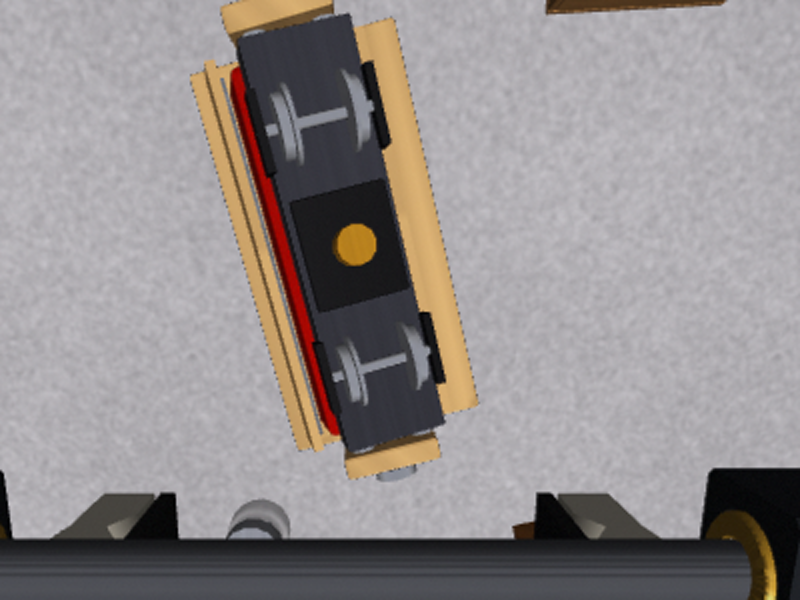

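Wrist view (crop): stud top at (356,244), chassis face corners (238,40),(350,14),(443,425),(349,452), base corners (192,74),(395,18),(478,404),(298,450); the underside leans to image right (‑x). Fitting the cradle pose and tilt to all views.

```bash
cat > fit.py <<'E'
from h import *
import pickle
from scipy.optimize import least_squares
w=pickle.load(open('w1.pkl','rb'));s=cam('scene');d=cam('side')
def model(p):
    x,y,yaw,t,zb,hw,hl=p
    Rz=R.from_euler('z',yaw).as_matrix(); Ry=R.from_euler('y',-t).as_matrix()
    B=lambda a,b,c:Rz@np.array([a,b,c])+[x,y,0]
    T=lambda a,b,c:Rz@(Ry@np.array([a,b,c])+[0,0,.085])+[x,y,0]
    return B,T
c=lambda u,v:(u/2+100,v/2); c2=lambda u,v:(u/4.8+205,v/4.8+240)
def obs(p):
    B,T=model(p);zb,hw,hl=p[4:]
    S=T(0,0,.048)
    return [('stud w',w,S,c(356,244),.4),('stud s',s,S,c2(222,182),.6),('stud d',d,S,(362.5,236.9),1),
    ('ch1',w,T(hw,-hl,.034),c(238,40),1),('ch2',w,T(-hw,-hl,.034),c(350,14),1),('ch3',w,T(-hw,hl,.034),c(443,425),1),('ch4',w,T(hw,hl,.034),c(349,452),1),
    ('sc1',s,T(-hw,-hl,.034),c2(98,400),1.5),('sc2',s,T(hw,-hl,.034),c2(235,445),1.5),('sc4',s,T(hw,hl,.034),c2(357,45),1.5),
    ('b1',w,B(.06,-.115,zb),c(192,74),1.5),('b2',w,B(-.06,-.115,zb),c(395,18),1),('b3',w,B(-.06,.115,zb),c(478,404),1),('b4',w,B(.06,.115,zb),c(298,450),1.5),
    ('cheek',w,B(0,.115,.097),c(394,467.5),1),('bolt',s,B(0,-.118,.085),c2(150,505),1.5)]
f=lambda p:np.concatenate([(proj(C,P)[0]-q)/sg for _,C,P,q,sg in obs(p)])
o=least_squares(f,[.62,-.18,.2,.3,.012,.025,.094],loss='soft_l1');p=o.x
print(np.round(p,4),'yaw,tilt deg',np.degrees(p[2:4]))
for n,C,P,q,sg in obs(p):print(n,np.round(proj(C,P)[0]-q,1))
B,T=model(p);n=T(0,0,1)-T(0,0,0)
print('stud',T(0,0,.048),'n',n,'tri',tri((w,278,122),(s,251.2,277.9),(d,362.5,236.9)))
cov=np.linalg.inv(o.jac.T@o.jac);print('sd',np.sqrt(np.diag(cov)))
E
python3 fit.py
```

```text
[ 0.6077 -0.1844  0.2507  0.1686  0.0075  0.0243  0.0922] yaw,tilt deg [14.36234361  9.66088773]
stud w [-0.6  0.2]
stud s [-0.6 -0.6]
stud d [-0.5 -1.2]
ch1 [ 0.3 -0.8]
ch2 [ 0.2 -0.5]
ch3 [ 0.7 -1. ]
ch4 [ 0.1 -0.5]
sc1 [-1.6 -2.7]
sc2 [-5.6 -7.6]
sc4 [-2.2 -2.2]
b1 [-0.9  0.7]
b2 [-0.6 -0.2]
b3 [-0.3  0.3]
b4 [-0.3 -0.5]
cheek [0.1 1. ]
bolt [-0.9 -0. ]
stud [ 0.599922   -0.18639092  0.13231928] n [-0.16257159 -0.04162742  0.98581826] tri [ 0.60025501 -0.18660551  0.129377  ]
sd [0.000594   0.0003342  0.00377993 0.01948182 0.00247909 0.00050953
 0.00056322]
```

```bash
python3 -m pendant '[[50,0,0,0,-0.1,0],[100,0,0,0,-0.25,0],[150,0,10,0,-0.4,0],[194,0,30,0,-0.55,0],[194,0,40,0,-0.7,0],[194,0,40,0,-0.75,0],[194,0,40,0,-0.75,0],[194,0,40,0,-0.75,0]]'
python3 - <<'E'
from h import *
import pickle
c=cam('wrist');cap('wrist','pics/wrist2.png')
pickle.dump(c,open('w2.pkl','wb'))
im=cv2.imread('pics/wrist2.png');cv2.imwrite('pics/wrist2c.png',cv2.resize(im[0:270,100:460],(800,600),interpolation=cv2.INTER_CUBIC))
E
```

```text
time_s: 1.95
tcp_pos: [0.6006, -0.3105, 0.2608]
eef_rot: [-180.0, 42.9, -89.9]
contact_force: [0.2, 1.0, 0.1]
gripper_width: 0.0879
gripper_force: 0.0
```

View pics/wrist2c.png

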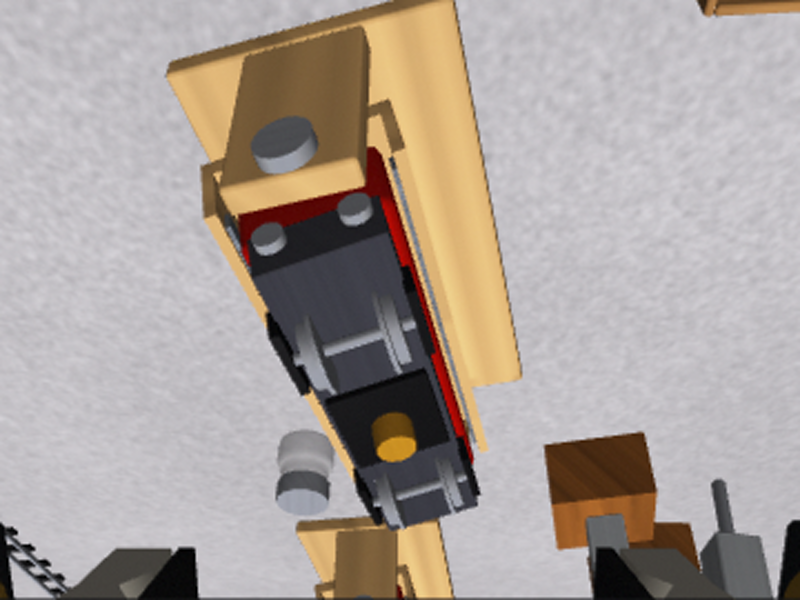

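Oblique view (crop, upside down): stud top (398,445), near chassis corners (391,233) (‑x) and (250,275) (+x), cheek-top outer edge mid (294,175), base corners (457,5),(521,378),(172,76). Adding to the fit.

```bash
cat > ed.py <<'E'
t=open('fit.py').read()
t=t.replace("w=pickle","v=pickle.load(open('w2.pkl','rb'));w=pickle",1).replace("c=lambda u,v:(","c=lambda u,v:(",1)
t=t.replace("; c2=","; e=lambda u,v:(u*.45+100,v*.45); c2=")
t=t.replace("('sc2',s,T(hw,-hl,.034),c2(235,445),1.5),","")
t=t.replace("('bolt'","('v stud',v,S,e(398,445),.7),('v ch2',v,T(-hw,-hl,.034),e(391,233),.7),('v ch1',v,T(hw,-hl,.034),e(250,275),.7),('v cheek',v,B(0,-.115,.097),e(294,175),1),('v b2',v,B(-.06,-.115,zb),e(457,5),1),('v b3',v,B(-.06,.115,zb),e(521,378),1),('v b1',v,B(.06,-.115,zb),e(172,76),1),('bolt'")
open('fit2.py','w').write(t)
E
python3 ed.py; python3 fit2.py
cat >> fit2.py <<'E'
for k in ('s','d','w','v'):
    g=lambda p:np.concatenate([(proj(C,P)[0]-q)/sg for n,C,P,q,sg in obs(p) if C is not {'s':s,'d':d,'w':w,'v':v}[k]])
    q=least_squares(g,p,loss='soft_l1').x;print('without',k,np.round(q,4),np.degrees(q[3]),model(q)[1](0,0,.048))
E
python3 fit2.py|tail -4
python3 - <<'E'
from h import *
s=cam('scene');d=cam('side')
# gauge B: top face and block corners, crop1: scene scale 6 off(200,145); side scale 4 off (205,195), x-455
S=lambda u,v:(u/6+200,v/6+145); D=lambda u,v:((u-455)/4+205,v/4+195)
print('cap',tri((s,*S(281,252)),(d,*D(698,55))))
print('top ctr z .125:',[atz(s,*S(*q),.125) for q in [(243,275),(258,229),(325,242),(310,288)]])
print('block corners z .05',[atz(s,*S(*q),.05) for q in [(184,434),(347,467),(401,350)]])
print('side',[atz(d,*D(*q),.05) for q in [(634,147),(705,192),(776,147)]], [atz(d,*D(*q),.125) for q in [(675,61),(704,79),(728,62)]])
E
```

```text
[ 0.6074 -0.1845  0.2473  0.1696  0.0118  0.0247  0.0937] yaw,tilt deg [14.16883577  9.71774138]
stud w [-0.2  0. ]
stud s [-0.8 -0.7]
stud d [-0.6 -1.1]
ch1 [ 0.1 -3.1]
ch2 [ 1.  -2.7]
ch3 [1.6 0.4]
ch4 [0.1 1. ]
sc1 [-2.5 -2.1]
sc4 [-1.9 -2.7]
b1 [-1.2 -0.7]
b2 [ 0.3 -1.5]
b3 [0.3 1.1]
b4 [-0.6  0.2]
cheek [0.1 1. ]
v stud [-1.3  1.7]
v ch2 [-0.   3.3]
v ch1 [1.1 4.2]
v cheek [-3.1 -1.1]
v b2 [-0.8 -4. ]
v b3 [0.2 0.8]
v b1 [-3.3 -1.6]
bolt [-1.3 -0.1]
stud [ 0.59952187 -0.18652419  0.13231126] n [-0.16365963 -0.04131755  0.98565125] tri [ 0.60025501 -0.18660551  0.129377  ]
sd [0.00047198 0.00031619 0.00319523 0.01329066 0.00179165 0.00040697
 0.00081049]
without s [ 0.6073 -0.1845  0.2473  0.1697  0.0118  0.0247  0.0938] 9.724343197554727 [ 0.59942082 -0.18652382  0.13231033]
without d [ 0.6074 -0.1845  0.2473  0.1693  0.0118  0.0247  0.0937] 9.70179868159201 [ 0.59952362 -0.18649686  0.13231351]
without w [ 0.6066 -0.1836  0.2407  0.1578  0.0131  0.0247  0.0984] 9.043691253882617 [ 0.5992508  -0.18535358  0.1324033 ]
without v [ 0.6077 -0.1844  0.2502  0.1704  0.0075  0.0242  0.0921] 9.762777852533587 [ 0.59983357 -0.18639527  0.13230488]
cap [0.45171391 0.02419797 0.12670556]
top ctr z .125: [array([0.44459606, 0.00828774, 0.125     ]), array([0.43512599, 0.03296189, 0.125     ]), array([0.46213785, 0.04000831, 0.125     ]), array([0.47108905, 0.01534721, 0.125     ])]
block corners z .05 [array([ 0.42809533, -0.01913127,  0.05      ]), array([ 0.49483644, -0.00086264,  0.05      ]), array([0.47935209, 0.06563302, 0.05      ])]
side [array([0.40830796, 0.04133879, 0.05      ]), array([ 0.42961996, -0.0202448 ,  0.05      ]), array([ 0.49041561, -0.0077275 ,  0.05      ])] [array([0.43690825, 0.02745004, 0.125     ]), array([0.44483445, 0.00254733, 0.125     ]), array([0.46579966, 0.00896164, 0.125     ])]
```

```bash
cat >> h.py <<'E'
def go(pos,rpy=None,Rm=None):
    s=r.get_state();A=R.from_euler('xyz',s['eef_rot'],degrees=True)
    B=R.from_euler('xyz',rpy,degrees=True) if Rm is None else R.from_matrix(Rm)
    return np.round(A.inv().apply(np.array(pos)-s['tcp_pos'])*1000,1),np.round((A.inv()*B).as_rotvec(),4)
E
python3 - <<'E'
from h import *
s=cam('scene');d=cam('side')
print('bottle',atz(d,210,170,0),'block2',atz(s,253.5,172.5,.05))
print(go([.51,.037,.26],[180,0,-165]))
print(go([.51,.037,.26],[180,0,15]))
E
```

```text
bottle [0.44469118 0.42622989 0.        ] block2 [0.38778596 0.14606377 0.05      ]
(array([-253.6,   90. ,  237.2]), array([0.4878, 0.6366, 1.2458]))
(array([-253.6,   90. ,  237.2]), array([-0.6814,  0.522 , -1.7339]))
```

```bash
python3 -m pendant '[[-42,15,40,0.054,0.071,0.138],[-84,30,79,0.108,0.142,0.276],[-126,45,118,0.162,0.213,0.414],[-169,60,158,0.216,0.284,0.552],[-211,75,197,0.27,0.355,0.69],[-253.6,90,237.2,0.325,0.425,0.83],[-253.6,90,237.2,0.38,0.496,0.968],[-253.6,90,237.2,0.434,0.567,1.107],[-253.6,90,237.2,0.488,0.637,1.246],[-253.6,90,237.2,0.488,0.637,1.246],[-253.6,90,237.2,0.488,0.637,1.246],[-253.6,90,237.2,0.488,0.637,1.246]]'
python3 - <<'E'
from h import *
import pickle
c=cam('wrist');cap('wrist','pics/wrist3.png')
pickle.dump(c,open('w3.pkl','wb'))
print(proj(c,[[.452,.021,.125],[.452,.021,.05]]),c[1].T@-c[2])
im=cv2.imread('pics/wrist3.png');cv2.imwrite('pics/wrist3c.png',cv2.resize(im[0:300,100:500],(800,600),interpolation=cv2.INTER_CUBIC))
E
```

```text
time_s: 3.5
tcp_pos: [0.5098, 0.0367, 0.2606]
eef_rot: [179.8, 0.1, -165.0]
contact_force: [0.6, 0.2, -0.3]
gripper_width: 0.0878
gripper_force: 0.0
[[278.01616409 134.79109893]
 [277.73475816 132.5757385 ]] [0.44468623 0.01797293 0.39997974]
```

View pics/wrist3c.png

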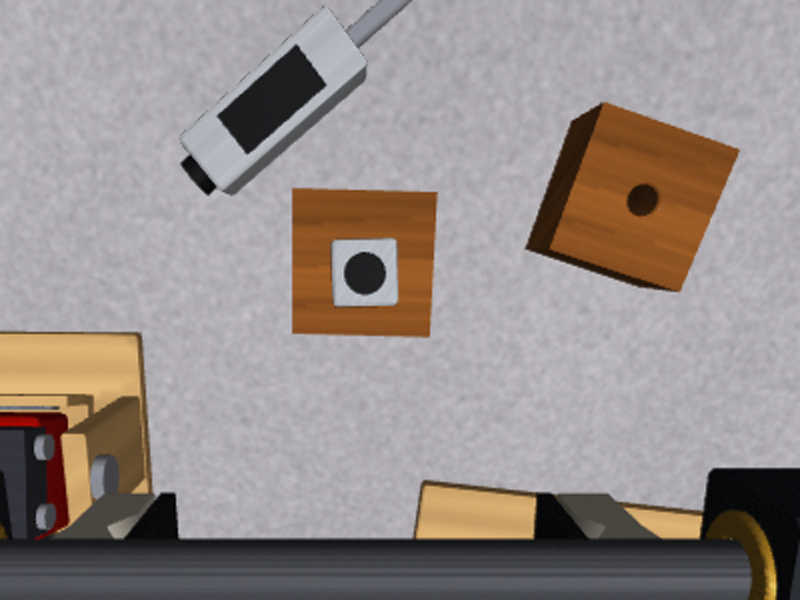

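The wrist view shows gauge B's top at crop (365,272) and block centre near (363,263), but the larger gauge seems to lie at (270,100), where I had taken it as upright. Checking numerically whether it moved.

Run:
```python
from h import *
import pickle
c=pickle.load(open('w3.pkl','rb'));s=cam('scene');d=cam('side')
q=lambda u,v:(u/2+100,v/2)
for z in(0,.018,.036):print(z,'cap',atz(c,*q(200,175),z),'spindle vis',atz(c,*q(405,0),z))
for z in(.018,.036):print('scene cap',atz(s,217,157,z),'tip',atz(s,222,203,z),'side cap',atz(d,226,208,z),'tip',atz(d,231,250,z))
a=r.capture('scene')[:,:,::-1];b=cv2.imread('pics/scene0.png')
D=cv2.absdiff(a,b).max(2)[145:240,200:275];print('diff px',(D>40).sum(),np.argwhere(D>40).min(0),np.argwhere(D>40).max(0))
cv2.imwrite('pics/scene3.png',a)
print('gauge corners z.125',[atz(c,*q(*k),.125) for k in[(332,239),(397,238),(398,305),(333,306)]])
print('cap z.131',atz(c,*q(365,272),.131))
print('block z.05',[atz(c,*q(*k),.05) for k in[(292,188),(437,192),(429,337),(293,333)]])
```

```text
0 cap [ 0.42868683 -0.07339988  0.        ] spindle vis [3.17340069e-01 1.14876321e-02 5.55111512e-17]
0.018 cap [ 0.42940684 -0.06928789  0.018     ] spindle vis [0.32307094 0.01177949 0.018     ]
0.036 cap [ 0.43012685 -0.06517591  0.036     ] spindle vis [0.3288018  0.01207134 0.036     ]
scene cap [0.23838065 0.17882472 0.018     ] tip [0.36041704 0.03369549 0.018     ] side cap [0.40481003 0.19882935 0.018     ] tip [0.34652208 0.03499238 0.018     ]
scene cap [0.25282848 0.16226086 0.036     ] tip [0.37218306 0.02032091 0.036     ] side cap [0.39809824 0.17900541 0.036     ] tip [0.34105143 0.01865706 0.036     ]
diff px 1413 [0 1] [94 74]
gauge corners z.125 [array([0.44329858, 0.00906039, 0.125     ]), array([0.43643191, 0.03316932, 0.125     ]), array([0.4608704 , 0.04055003, 0.125     ]), array([0.46790571, 0.01586053, 0.125     ])]
cap z.131 [0.45182119 0.02447356 0.131     ]
block z.05 [array([ 0.42496611, -0.01795678,  0.05      ]), array([0.40855418, 0.05009755, 0.05      ]), array([0.4766507 , 0.06634894, 0.05      ]), array([ 0.49260766, -0.00091127,  0.05      ])]
```

Run:
```python
from h import *
a=cv2.imread('pics/scene3.png');b=r.capture('side')[:,:,::-1]
o=np.hstack([cv2.resize(a[120:270,170:320],(400,400),interpolation=cv2.INTER_CUBIC),cv2.resize(b[150:300,180:330],(400,400),interpolation=cv2.INTER_CUBIC)])
cv2.imwrite('pics/now.png',o)
```

```text
(no output)
```

View pics/now.png

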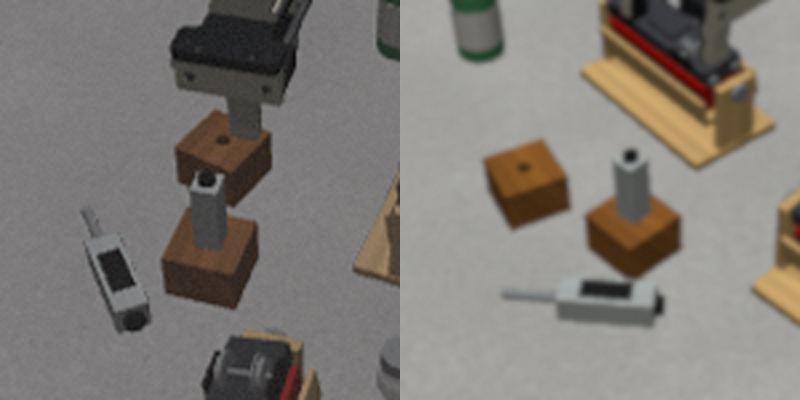

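The larger gauge, which was balanced free-standing on its tip away from my path, has toppled since the start and now lies clear of everything at about (0.38,-0.03). Gauge B is untouched at (0.4518,0.0245), yaw about 15.4°. Grasping it across the cradle-y direction, 92 mm above its tip.

```bash
python3 -m pendant '[[30,1.5,0,0,0,-0.005],[59.3,2.9,20,0,0,-0.005],[59.3,2.9,60,0,0,-0.005],[59.3,2.9,100,0,0,-0.005],[59.3,2.9,135,0,0,-0.005],[59.3,2.9,155,0,0,-0.005],[59.3,2.9,163,0,0,-0.005],[59.3,2.9,163,0,0,-0.005],[59.3,2.9,163,0,0,-0.005]]' 87.6 && python3 -m pendant '[[0,0,0,0,0,0],[0,0,0,0,0,0],[0,0,0,0,0,0],[0,0,0,0,0,0],[0,0,0,0,0,0],[0,0,0,0,0,0],[0,0,0,0,0,0],[0,0,0,0,0,0]]' 22 40
```

```text
time_s: 4.78
tcp_pos: [0.4524, 0.0242, 0.0978]
eef_rot: [179.9, 0.0, -164.8]
contact_force: [1.2, 0.4, 0.1]
gripper_width: 0.0875
gripper_force: 0.0
time_s: 5.78
tcp_pos: [0.4517, 0.0241, 0.0969]
eef_rot: [179.9, -0.0, -164.8]
contact_force: [-0.3, 0.5, -0.9]
gripper_width: 0.0257
gripper_force: 40.0
```

```bash
python3 -m pendant '[[0,0,15,0,0,0],[0,0,-10,0,0,0],[0,0,-50,0,0,0],[0,0,-100,0,0,0],[0,0,-150,0,0,0],[0,0,-150,0,0,0],[0,0,-150,0,0,0]]' 22 40 2>&1 >/dev/null | head -0
python3 - <<'E'
from h import *
s=r.get_state();print(s['time_s'],s['tcp_pos'],s['contact_force'],s['gripper_width'])
E
```

```text
6.65 [0.45144269 0.02375431 0.24644269] [-0.09213901 -0.01801686 -1.06476826] 0.025702613316194504
```

That first row was a slip of mine: it pushed 15 mm down, so the gauge may have slid in the grip. I'll go to the pre-press pose, and check tip position against the stud there in one picture.

```bash
cat > tgt.py <<'E'
from h import *
yaw,t=np.radians(14.2),np.radians(9.6)
M=R.from_euler('z',yaw).as_matrix()@R.from_euler('y',-t).as_matrix()
n=M[:,2]; Rt=np.c_[-M[:,0],M[:,1],-M[:,2]]; stud=np.array([.5996,-.1865,.1323])
E
python3 - <<'E'
from tgt import *
print(n,go(stud+n*(.092+.03),Rm=Rt))
print(go([.5795,-.1916,.2565],Rm=Rt))
E
```

```text
[-0.16167319 -0.04090961  0.98599604] (array([ -67.7, -241.3,   -6.8]), array([ 0.0038, -0.1687,  0.0166]))
(array([ -67.3, -241.3,  -10.7]), array([ 0.0038, -0.1687,  0.0166]))
```

```bash
python3 -m pendant '[[-10,-30,-20,0,-0.02,0],[-22,-80,-25,0,-0.06,0.006],[-36,-130,-25,0,-0.10,0.01],[-50,-180,-25,0.003,-0.14,0.014],[-62,-225,-20,0.004,-0.169,0.017],[-67.7,-241.3,-6.8,0.004,-0.169,0.017],[-67.7,-241.3,-6.8,0.004,-0.169,0.017],[-67.7,-241.3,-6.8,0.004,-0.169,0.017],[-67.7,-241.3,-6.8,0.004,-0.169,0.017]]'
python3 - <<'E'
from tgt import *
s=cam('scene');d=cam('side')
a=r.capture('scene')[:,:,::-1].copy();b=r.capture('side')[:,:,::-1].copy()
st=r.get_state();p=st['tcp_pos'];A=R.from_euler('xyz',st['eef_rot'],degrees=True).as_matrix()
print('axis err deg',np.degrees(np.arccos(-A[:,2]@n)),p+A[:,2]*.122-stud)
P=[p+A[:,2]*.092,stud]
for nme,c,im in(('s',s,a),('d',d,b)):print(nme,proj(c,P).round(1).tolist())
cv2.imwrite('pics/sc4.png',a);cv2.imwrite('pics/sd4.png',b)
u=proj(s,P).mean(0).astype(int);v=proj(d,P).mean(0).astype(int)
print(u,v)
f=lambda im,q:cv2.resize(im[q[1]-45:q[1]+30,q[0]-25:q[0]+25],(400,600),interpolation=cv2.INTER_CUBIC)
cv2.imwrite('pics/gap.png',np.hstack([f(a,u),f(b,v)]))
E
```

```text
time_s: 7.78
tcp_pos: [0.5804, -0.1903, 0.2537]
eef_rot: [-180.0, 9.7, -165.7]
contact_force: [0.2, -0.2, 1.1]
gripper_width: 0.026
gripper_force: 40.0
axis err deg 0.095274710892653 [0.00075327 0.00095924 0.00130901]
s [[247.7, 267.0], [250.4, 277.3]]
d [[361.9, 227.1], [361.9, 235.8]]
[249 272] [361 231]
```

View pics/gap.png

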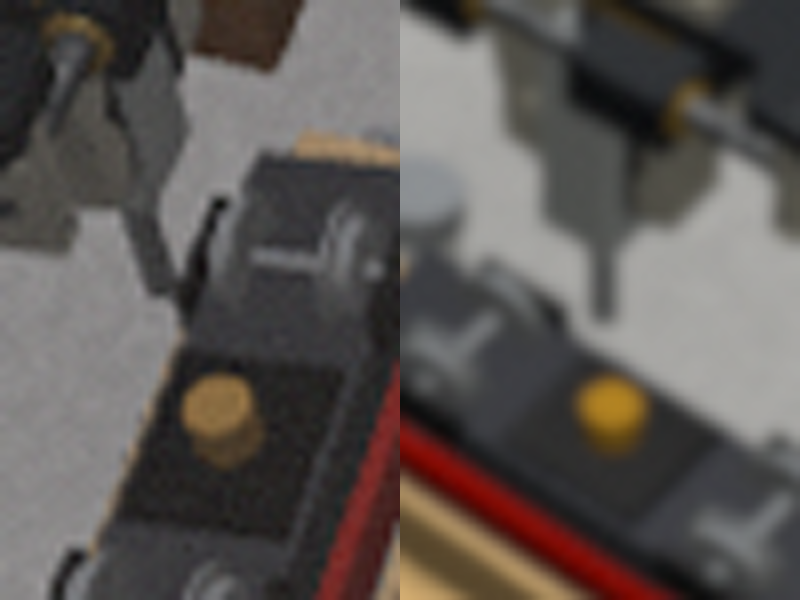

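Run:
```python
from tgt import *
s=cam('scene');d=cam('side')
tip=tri((s,243.75,263.2),(d,361.3,225.7));S=tri((s,251.2,277.3),(d,362.6,236.6))
def res(P,*a):return [(proj(c,P)[0]-q).round(1) for c,q in a]
print(tip,S,'res',res(tip,(s,(243.75,263.2)),(d,(361.3,225.7))),res(S,(s,(251.2,277.3)),(d,(362.6,236.6))))
v=tip-S;print('rel world',v,'in tray axes mm',M.T@v*1000)
# spindle axis: points along the spindle crop px -> line dir
st=r.get_state();p=st['tcp_pos'];A=R.from_euler('xyz',st['eef_rot'],degrees=True).as_matrix()
top_s=(140/8+224,212/8+227);top_d=(203/8+336,240/8+186)
tp=tri((s,*top_s),(d,*top_d));g=tip-tp;print('spindle dir in tray',M.T@(g/np.linalg.norm(g)),np.linalg.norm(g), 'tip in tool from TCP mm',A.T@(tip-p)*1000, 'stud corr',A.T@(S-stud)*1000)
for nm,c in(('s',s),('d',d)):
    q=proj(c,[p+A[:,2]*k for k in(.06,.092)]);print(nm,q.round(1).tolist())
```

```text
[ 0.58941643 -0.19009047  0.17402558] [ 0.60072532 -0.18650814  0.13067046] res [array([-0.1,  0.3]), array([-0.1, -0.2])] [array([-0.2,  0.7]), array([-0.3, -0.5])]
rel world [-0.01130888 -0.00358232  0.04335512] in tray axes mm [-4.44599827 -0.69871328 44.72286878]
spindle dir in tray [-0.09200518 -0.02699419 -0.99539257] 0.029773614501290024 tip in tool from TCP mm [ 4.75301554 -1.7503946  80.18902102] stud corr [-0.79887023 -0.28369257  1.78972977]
s [[243.9, 256.1], [247.7, 267.0]]
d [[361.8, 218.3], [361.9, 227.1]]
```

Scene half: tip at (158,290), stud (218,402). Side half: tip (602,318), stud (613,405). The gauge has slid about 13 mm up and pitched roughly 4° about the pad axis. I'll measure the pitch precisely by row profiles.

```bash
cat > spin.py <<'E'
from tgt import *
def centroid(im,rows,x0,x1):
    g=cv2.cvtColor(im,cv2.COLOR_BGR2GRAY).astype(float);o=[]
    for y in rows:
        w=g[y,x0:x1];bg=np.median(np.r_[w[:3],w[-3:]]);k=np.clip(bg-w-12,0,None);o.append((k@np.arange(x0,x1)/max(k.sum(),1),y,k.sum()))
    return np.array(o)
E
python3 - <<'E'
from spin import *
a=cv2.imread('pics/sc4.png');b=cv2.imread('pics/sd4.png')
for im,y0,y1,x0,x1 in((a,248,268,232,256),(b,212,230,350,374)):
    g=cv2.cvtColor(im,cv2.COLOR_BGR2GRAY)
    print(x0,x1)
    for y in range(y0,y1):print(y,*['%3d'%k for k in g[y,x0:x1]])
E
```

```text
232 256
248  72  70  70  69  72  78  78  81  63  64  78  78  75 104 135 135 139 137 137 140 141 143 128  83
249  73  74  69  71  68  73  78  78  68  69  76  76  81 126 138 138 136 134 139 142 142 140 102  63
250  77  71  75  71  72  75  75  75  72  75  70  75 106 137 143 139 133 137 141 141 145 141  88  67
251  76  71  74  71  72  72  76  74  73  81  73  74 126 136 135 139 136 140 113  99 109 131  96  73
252  82  83  77  78  74  67  74  72  81  80  71  79 131 136 136 135 140 143  74  16  73 116  98  71
253  81  97 117 120 118 118 118  78  65  71  65  87 133 135 135 135 141 122  53  62 101 109  80  62
254  64  88 138 141 142 143 146  97  63  61  54  73 136 137 138 140 141  88  35  98 119  99  69  63
255  72  88 133 141 144 141 142 107  68  60  56  56 123 139 141 136 133  68  32 113 119  81  64  68
256  82 106 135 138 139 140 139 131  72  58  60  57 106 135 138 143 101  48  69 112 110  75  62  63
257  81 126 136 136 139 137 137 144  97  65  57  56  77 132 139 122  66  36  93 112 109  75  64  65
258 103 134 144 137 132 136 138 138 108  67  63  61  59 120 140 100  43  38 100 112 101  74 
[... 2015 characters left out ...]

223 102 101  84  71  82 106 131 151 152 129  92  78 100 136 159 165 164 164 163 164 165 166 168 169
224  86  94  85  65  53  67 100 137 148 130  95  81 101 136 159 165 164 163 163 164 165 165 168 167
225  71  81  84  69  47  45  80 127 149 136 107  95 112 141 160 165 165 164 164 164 166 166 166 166
226  65  71  76  69  55  45  72 118 145 146 132 126 136 152 164 166 165 165 165 165 167 167 167 166
227  62  64  68  68  62  55  68 103 133 148 151 152 156 163 168 168 166 165 165 167 167 167 168 167
228  62  63  64  64  63  59  64  84 109 132 148 157 162 166 167 168 167 166 167 167 167 168 167 167
229  61  62  62  63  62  62  62  67  80 100 122 138 151 160 166 167 168 167 167 167 167 165 166 166
```

```bash
python3 -m pendant '[[-3,0.5,10,0,0,0],[-3,0.5,20,0,0,0],[-3,0.5,28,0,0,0],[-3,0.5,30,0,0,0],[-3,0.5,30,0,0,0],[-3,0.5,30,0,0,0],[-3,0.5,30,0,0,0]]'
python3 - <<'E'
from tgt import *
a=r.capture('scene')[:,:,::-1].copy();b=r.capture('side')[:,:,::-1].copy()
cv2.imwrite('pics/sc5.png',a);cv2.imwrite('pics/sd5.png',b)
st=r.get_state();p=st['tcp_pos'];A=R.from_euler('xyz',st['eef_rot'],degrees=True).as_matrix()
s=cam('scene');d=cam('side')
for c in(s,d):print(proj(c,[p+A[:,2]*.06,p+A[:,2]*.079,stud]).round(1).tolist())
for im,y0,y1,x0,x1 in((a,256,287,239,262),(b,220,246,351,373)):
    hsv=cv2.cvtColor(im,cv2.COLOR_BGR2HSV);m=(im[:,:,2].astype(int)-im[:,:,0]>45)
    ys,xs=np.nonzero(m[y0:y1,x0:x1]);print('brass',xs.min()+x0,xs.max()+x0,ys.min()+y0,ys.max()+y0)
    g=cv2.cvtColor(im,cv2.COLOR_BGR2GRAY)
    print(x0,x1)
    for y in range(y0,y1):print(y,*['%3d%s'%(k,'*' if q else ' ') for k,q in zip(g[y,x0:x1],m[y,x0:x1])])
E
```

```text
time_s: 8.75
tcp_pos: [0.5882, -0.189, 0.2245]
eef_rot: [-180.0, 9.7, -165.8]
contact_force: [0.9, -0.5, -0.9]
gripper_width: 0.0259
gripper_force: 40.0
[[248.8, 266.8], [250.9, 273.0], [250.4, 277.3]]
[[362.8, 226.1], [362.8, 231.1], [361.9, 235.8]]
brass 247 254 274 281
239 262
256  69   66   77   78   79   82   69   79   79   80   81   80   84  113   78   64   62   63   63   57   55   53   56 
257  67   68   71   75   78   82   62   78   79   79   77   75   94  106   76   60   67   70   56   54   53   54   52 
258  69   68   74   77   80   77   68   60   73   77   75   83  102  102   75   62   87  103   99   98   90   84   82 
259  68   68   72   76   80   82   76   58   71   79   79   87  101   89   67   62   87  103  103  111  103  109  110 
260  71   74   71   76   79   80   73   68   78   74   72   89   98   80   71   68   66   68   72   80   82   87   91 
261  69   73   71   71   76   77   74   74   73   79   56   76   92   75   66   66   58   53   54   50   53   54   56 
262  76   69   74   71   82   76   75   78   72   78   51   72   82   78   68   66   60   57   58   56   
[... 5162 characters left out ...]
4   44   44   45 
240  49   47   47   47   47   48   46   48   54   65*  75*  80*  77*  72*  63*  52   48   46   45   45   44   43 
241  45   47   47   47   47   47   46   49   52   57   62*  66*  67*  63*  57   50   46   45   44   45   45   42 
242  43   44   45   47   48   47   46   47   50   53   56   58   60   55   51   47   46   46   45   44   44   41 
243  44   45   42   44   45   46   47   48   47   48   50   51   50   51   47   47   45   45   44   44   41   41 
244  45   46   45   41   43   44   46   48   47   47   47   47   48   47   47   46   46   46   45   41   43   48 
245  38   43   44   45   45   45   46   45   48   47   48   48   47   46   48   46   45   44   41   42   48   56
```

Run:
```python
from tgt import *
s=cam('scene');d=cam('side')
t=((s,248.7,273.1),(d,362.0,232.2));q=((s,251.0,277.2),(d,362.3,236.3))
T=tri(*t);S=tri(*q);print(T,S,M.T@(T-S)*1000)
for X,a in((T,t),(S,q)):
    for c,u,v in a:print(proj(c,X)[0]-[u,v])
# tip relative to axis in image for tx shifts
for k in(0,-1,-2,-3):
    st=r.get_state();p=st['tcp_pos']
print('TCP in stud frame mm',M.T@(p-stud)*1000,'rel S',M.T@(p-S)*1000)
for z in (.005,.01,.015,.02):print(z,[proj(c,S+n*z)[0].round(1) for c in(s,d)])
for z in (.005,.01,.015,.02):print(z,[proj(c,S+M@np.array([-.002,0,z]))[0].round(1) for c in(s,d)])
```

```text
[ 0.59729675 -0.18763829  0.1461783 ] [ 0.60029984 -0.18625556  0.13114434] [-0.69781412 -0.60379447 15.36550323]
[ 0.03434045 -0.10833011]
[0.05252635 0.07534439]
[-0.1490682   0.46517104]
[-0.22656993 -0.32373318]
TCP in stud frame mm [ 3.77875494  0.42352415 92.7483891 ] rel S [ 3.243401    0.35823279 94.01100642]
0.005 [array([250.3, 276.1]), array([362.1, 234.7])]
0.01 [array([249.8, 274.5]), array([362. , 233.4])]
0.015 [array([249.2, 272.9]), array([362. , 232.1])]
0.02 [array([248.7, 271.3]), array([362. , 230.7])]
0.005 [array([249.3, 276. ]), array([361.5, 235.2])]
0.01 [array([248.8, 274.4]), array([361.5, 233.9])]
0.015 [array([248.2, 272.8]), array([361.5, 232.6])]
0.02 [array([247.7, 271.2]), array([361.5, 231.3])]
```

```bash
cat > force.py <<'E'
from tgt import *
F=[]
for i in range(16):
    r.capture('side');F.append(r.get_state()['contact_force'])
F=np.array(F)@n;st=r.get_state();print('t',st['time_s'],'F.n %.2f +- %.2f'%(F.mean(),F.std()/4),'TCP tray mm',(M.T@(st['tcp_pos']-stud)*1000).round(2),st['gripper_width'])
E
python3 force.py; python3 -m pendant '[[-0.7,0.5,4,0,0,0],[-0.7,0.5,8,0,0,0],[-0.7,0.5,9,0,0,0],[-0.7,0.5,9,0,0,0],[-0.7,0.5,9,0,0,0]]'; python3 force.py
```

```text
t 9.65 F.n -0.76 +- 0.11 TCP tray mm [ 3.68  0.47 92.49] 0.02594180365063649
time_s: 10.28
tcp_pos: [0.5901, -0.1879, 0.2155]
eef_rot: [-180.0, 9.6, -165.8]
contact_force: [-0.1, 0.2, -0.9]
gripper_width: 0.026
gripper_force: 40.0
t 11.075 F.n -0.44 +- 0.10 TCP tray mm [ 4.39  0.98 83.48] 0.025619520971026002
```

```bash
python3 -m pendant '[[0,0,2,0,0,0],[0,0,4,0,0,0],[0,0,4,0,0,0],[0,0,4,0,0,0]]' >/dev/null; python3 force.py; python3 -m pendant '[[0,0,1.5,0,0,0],[0,0,3,0,0,0],[0,0,3,0,0,0],[0,0,3,0,0,0]]'>/dev/null; python3 force.py
```

```text
t 12.375 F.n 0.29 +- 0.10 TCP tray mm [ 4.44  0.94 79.51] 0.0257428420097349
t 13.675 F.n 1.79 +- 0.12 TCP tray mm [ 4.46  0.95 76.53] 0.025654061286292055
```

```bash
python3 -m pendant '[[0,0,0.5,0,0,0],[0,0,1.1,0,0,0],[0,0,1.1,0,0,0],[0,0,1.1,0,0,0],[0,0,1.1,0,0,0],[0,0,1.1,0,0,0]]'; python3 force.py
python3 - <<'E'
from tgt import *
a=r.capture('scene')[:,:,::-1].copy();b=r.capture('side')[:,:,::-1].copy()
for im,y0,y1,x0,x1 in((a,266,290,240,262),(b,228,248,351,373)):
    m=(im[:,:,2].astype(int)-im[:,:,0]>45);g=cv2.cvtColor(im,cv2.COLOR_BGR2GRAY)
    print(x0)
    for y in range(y0,y1):print(y,*['%3d%s'%(k,'*' if q else ' ') for k,q in zip(g[y,x0:x1],m[y,x0:x1])])
E
```

```text
time_s: 14.42
tcp_pos: [0.5915, -0.1876, 0.2074]
eef_rot: [-180.0, 9.6, -165.8]
contact_force: [-0.8, 0.8, 2.6]
gripper_width: 0.026
gripper_force: 40.0
t 15.225 F.n 2.50 +- 0.10 TCP tray mm [ 4.46  0.94 75.44] 0.025759046182704935
240
266  76   68   70   73   71   80   81   78   60   73   76   79   70   62   61   60   58   56   54   57   58   55 
267  77   74   72   70   69   78   80   76   71   71   78   77   64   56   55   59   54   53   58   57   52   55 
268  78   74   74   69   72   79   82   71   76   78   75   71   58   56   55   58   55   60   56   56   54   58 
269  77   76   74   73   73   74   78   72   76   81   72   62   56   58   55   55   57   60   62   60   59   56 
270  78   75  105  117  106   84   62   68   66   74   66   52   53   61   61   60   53   58   60   58   55   56 
271  78   76  120  141  132   85   40   57   62   58   62   54   45   46   51   50   50   58   51   54   55   53 
272  80   78  109  141  138   75   29   57   61   62   61   51   37   32   32   34   41   45   42   43   47   51 
273  79   73   91  135  130   67   25   44   63   61   59   61   4
[... 3454 characters left out ...]
4   46   44   43 
242  45   44   44   46   47   47   48   47   51   57   62   64*  63*  58   53   49   47   46   44   45   43   41 
243  47   44   42   43   44   47   47   48   48   50   51   53   53   51   48   46   46   47   45   45   42   40 
244  43   46   44   43   44   47   48   48   48   49   48   48   49   47   47   47   46   47   44   42   42   48 
245  38   43   43   46   46   45   44   45   47   47   48   48   49   46   48   47   46   45   42   42   47   56 
246  30   35   39   44   49   46   44   42   45   47   47   48   48   47   48   46   46   42   43   48   55   63 
247  33   30   34   38   44   48   48   46   45   45   46   47   48   48   48   46   44   44   48   56   62   65
```

Stud pressed about 5 mm (force 3.1 N over free; stud top shifted 1.6 px, as 5 mm predicts), tip about 1 mm off centre and spindle in line with the stud. Handing in.

```bash
python3 -c "
from plant import r
print(r.close_job())"
```

```text
the job is handed in; nothing more can be done
None
```

The job is handed in: the gauge is held in line with the shunter's stud, about 1 mm off its middle and pressing it in about 5 of its 10 mm (roughly 3 N); a mistyped row of mine slid the gauge about 13 mm up in the grip, so it is held about 79 mm above its tip, just under the 80 mm asked, and the spare larger gauge, which was standing free on its tip, fell over early on, I think without my touching it.

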